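# Plant a label post in its slanted counter base

### The arm

A 7-joint arm with a two-finger parallel gripper is mounted at the origin on a cart in front of the work surface, level with it; the furniture and walls round the work are solid. World frame = base frame: x ahead of the robot, y to its left, z up, the work surface at z = 0. Lengths are in m, angles in rad, forces in N, time in s.
With the tool pointing down it reaches from about 0.425 to 0.875 m from the base axis. Payload 8.4 kg.
Tool frame: the origin (TCP) lies midway between the tips of the shut fingers; the grasp point (between the pads) lies 19 mm behind it; z points along the fingers, y is the line along which they close (so a half turn about z gives the same grasp; the last joint's range is limited). The gripper opens to 85 mm and grips with 20 to 120 N. Pads are 22 mm wide; open, the fingers measure 114 mm over their backs; the gripper's body (76 mm by 85 mm) begins 54 mm behind the grasp point. The pads swing forward as they close: fully open they stand 13 mm farther back than shut.
Start: joints at [1.189, 0.333, 0.04, 1.465, -0.013, 1.343, -0.059], TCP at [0.181, -0.624, 0.231] pointing down, gripper open.
Joint ranges: [-2.58, 2.58], [-0.38, 2.09], [-1.3, 1.39], [0.25, 2.4], [-1.5, 4.64], [0.08, 2.09], [-2.65, 2.65]. Speed limits (rad/s): [2.22, 2.22, 2.79, 2.79, 3.14, 3.14, 3.14].

### API

Orientations are given as a unit quaternion [w, x, y, z].
In Python, from rig import status, vision, workorder gives the robot as it stands. The module is installed in compiled form; this text tells all that it offers.
- The arm moves only by the tool play_rows, never from a script. Its arguments are lists of equal length, an entry for each row: "offset": the shift along the tool's x, y, z in normalised numbers (1 is 500 mm), a list of three; "dr": the turn, a rotation vector about the tool's x, y, z in shares of 2 rad (1.0 is 2 rad), a list of three. In form: {"offset": [[tx, ty, tz], ...], "dr": [[wx, wy, wz], ...]}. A call has 1 to 10 rows; each row is the pose to reach, as a shift and turn from the pose commanded when the call began, along the tool's axes at that moment; what a row does not reach only later rows make up. A row lasts 1/10 s, in which the tool goes at most 50 mm and 8.59 degrees, less where a joint would pass 70% of its speed; a pose out of reach is approached as far as the arm can. A call with a gripper value outside its range is refused whole. "claw" is the opening, from 0 (shut) to 1 (fully open), set as the call begins (left out, the last holds). The fingers move at their own pace and stop on an object; "grip_force" is the grip in N (left out, the last holds). Time passes only in rows, so rows that repeat a pose let the fingers close. It gives the time, the measured TCP pose, the force, the opening and the grip force at its end, in the units of the state.
- status.state(): the state, without advancing time (a new reading comes with each control period).
- vision.snapshot(name): name is "side" or "top" or "wrist"; returns the picture (480x640x3 uint8, red, green, blue); there is no depth.
- vision.camera_model(name): a dict with "K" (3x3 intrinsics, pixels), "rvec" (rotation vector, rad) and "tvec" (3), from world to camera coordinates, as OpenCV has them; the wrist camera has in their place "mount" (4x4, takes a point from camera to tool coordinates, whose origin is the TCP and whose axes are the flange's). Camera axes: x right, y down, z forward; pixel columns grow to the right and rows downward; lengths in m; the calibration is good to about 2 mm. A picture is of the moment at which its call begins: read the wrist's pose just before it. camera_model takes no time and is no camera call.
- workorder.sign_off(): hands the job in; it is judged then, once.
The state is a dict: "time": time; "joint_pos": joint angles; "joint_vel": joint speeds; "joint_efforts": joint torques, N m; "ee_pos": TCP position; "tcp_rot": TCP orientation; "wrist_force": force on the tool from outside, world axes, zero at the start; "torque": the same for the moment, N m; "finger_gap": opening from 0.0 (shut) to 1.0 (fully open); "gripper_force": force on a finger pad.
Only numpy, scipy, OpenCV 4.12 (cv2) and the standard library are available. Lean on these libraries where they do the work, as an engineer would, in place of code of your own. Each camera call takes 0.05 s, during which the arm holds its last target. There are 200 camera calls.

### The job

Take the label post out of its wooden storage block and plant it in the slanted metal base, leaning with the sleeve: its pin has to drop all the way into the blind hole in the floor of the sleeve. That hole is out of sight and off-centre by an unknown amount, so feel for it with the pin instead of forcing it, then let go and leave the post standing there; do not disturb the sugar caddy, the cup or the pitcher.

Things in the scene. Friction and masses are not known exactly. Their poses are not given: they have to be found in the camera images.
- flag_post: Label post, loose, about 0.16 kg, 150 mm long. Origin at the centre of the pin's foot, z along the pin to the head. Steel pin, 20 mm diameter, z = 0 to 110 mm, foot chamfered 1.5 mm; wooden head above it; a thin label plate sticks out of the head along +x. It starts upright in the storage block, foot 6 mm above the counter. Which way the label points in the base does not matter.
- post_grip (a point): Centre of the post's wooden head, 130 mm above the pin's foot: the place to grip. The head is 30 (x) x 26 (y) x 40 mm (z = 110 to 150 mm of the post); grip it across its 26 mm y faces. The label plate is 72 mm long, 4 mm thick in y, 38 mm high (z = 112 to 150 mm) and reaches to x = 86 mm. Axes as the post's.
- post_tip (a point): Centre of the pin's foot: the origin of the label post.
- store_block: Fixed wooden storage block 70 x 70 x 50 mm, origin at the centre of its underside, z up; a blind hole of 22 mm diameter, 44 mm deep, in the middle of its top holds the post upright. The pin slides out straight up.
- slant_base: Fixed metal base on the counter, origin on the counter, z up. Foot plate 124 x 100 mm (x = -70 to 54 mm), two cheek plates 70 mm high, and a square sleeve that leans 32 degrees from vertical towards the base's own +x (away from the robot). The sleeve's lower box is 80 mm square outside, its neck 56 mm square.
- mouth (a point): Centre of the open upper end of the sleeve, 112 mm above the counter and 26 mm in +x from the base's origin. Its z points out of the sleeve along the axis (32 degrees from vertical); x and y run square to the throat's walls. Below the mouth the throat is 40 mm wide (square with cut corners: an octagon 40 mm across flats) and 50 mm deep.
- throat_floor (a point): Centre of the throat's flat floor, axes as the mouth's, 50 mm below it. In the floor is one blind round hole parallel to z: 23 mm diameter, 36 mm deep, rim chamfered 1 mm. Its centre is NOT at this point but 5 to 9 mm away from it, in any direction, different every time. Floor and hole are rigid.
- caddy: Bystander, loose: black box of sugar sachets 68 x 120 x 74 mm, origin at the centre of its underside.
- cup: Bystander, loose: thick white espresso cup 62 x 82 x 58 mm, origin at the centre of its underside.
- pitcher: Bystander, loose: small steel-grey milk pitcher 66 x 101 x 81 mm, origin at the centre of its underside.

How it is judged:
On the way:
1. the post is lifted clear of the storage block (z of post_tip in the frame of store_block above 0.055 m), for 0.1 s.
At the end, for the whole second after the job is handed in: The foot of the pin is at least 81 mm below the sleeve's mouth along its axis (31 of the hole's 36 mm), within the throat, the post leans within about 10 degrees of the sleeve's axis, and it stands at rest, released (z of post_tip in the frame of mouth below -0.081 m and x of post_tip in the frame of mouth between -0.02 and 0.02 m and y of post_tip in the frame of mouth between -0.02 and 0.02 m and angle between the z axis of flag_post and the z axis of mouth, either way round below 0.17 rad and linear speed of flag_post below 0.02 m/s and angular speed of flag_post below 0.2 rad/s); the robot touches nothing.
It fails at once if the post is forced against the base with more than 60 N (contact force between flag_post and slant_base above 60 N).
It fails at once if the caddy is pushed more than 25 mm (distance of caddy from where it was at the start of the episode above 0.025 m).
It fails at once if the cup is pushed more than 25 mm (distance of cup from where it was at the start of the episode above 0.025 m).
It fails at once if the pitcher is pushed more than 25 mm (distance of pitcher from where it was at the start of the episode above 0.025 m).
It also fails if it takes over 64 s, if anything falls off the work surface, if the arm or the gripper's body presses on something with over 40 N, if the wrist force passes 120 N, or if a joint passes its speed limit or range.

## Working session

There is one attempt and no reset: what is moved stays moved. The work goes in short steps, Python scripts to look and compute and a tool call to move; the robot and the scene stay as the last step left them, time stands still between calls to the robot, and variables do not carry over. Pictures are saved under pics/ and viewed, at most 10 in all, crops included, and the job is handed in when it is done.

Besides the shell and the picture viewer there is one more tool, called after "Emit:" as name(argument=value, ...), one argument or row to a line, values as JSON. play_rows: Moves the arm, as the interface text tells. Its arguments: {"type":"object","properties":{"offset":{"type":"array"},"dr":{"type":"array"},"claw":{"type":"number"},"grip_force":{"type":"number"}},"required":["offset","dr"]}

```bash
mkdir -p pics; python3 - <<'E'
from rig import status, vision
import cv2, numpy as np
s=status.state(); print(s)
for n in ("side","top","wrist"):
    im=vision.snapshot(n); cv2.imwrite(f"pics/{n}0.png",im[:,:,::-1]); print(n,vision.camera_model(n))
E
```

```text
{'time': 0.0, 'joint_pos': array([ 1.18881198,  0.33389582,  0.03981795,  1.46627164, -0.0133968 ,
        1.34329772, -0.05853489]), 'joint_vel': array([ 1.28966394e-03,  4.29879513e-05,  4.65911754e-05,  3.12846572e-04,
       -2.13531456e-03,  3.74031078e-04,  5.24748104e-04]), 'joint_efforts': array([ 2.62149097e-04, -6.58553410e+01,  1.36543237e+00, -4.05574107e+01,
        1.69644045e-02,  1.24568649e-02,  1.89032431e-05]), 'ee_pos': array([ 0.18124693, -0.62374365,  0.23043006]), 'tcp_rot': array([-7.87653579e-04,  9.90020351e-01,  1.40922172e-01, -1.59392267e-04]), 'wrist_force': array([ 0.57058964, -0.29166797,  1.36764264]), 'torque': array([-0.01096893, -0.0200549 , -0.01706062]), 'gripper_force': 0.0, 'finger_gap': 1.003468736526576}
side {'K': array([[553.37296858,   0.        , 320.38091215],
       [  0.        , 553.37296858, 231.40498384],
       [  0.        ,   0.        ,   1.        ]]), 'rvec': array([ 2.50373664,  0.1490894 , -0.06072224]), 'tvec': array([-0.56820067, -0.03526301,  1.48458963])}
top {'K': array([[452.97597634,   0.        , 322.45830324],
       [  0.        , 452.97597634, 236.2223671 ],
       [  0.        ,   0.        ,   1.        ]]), 'rvec': array([ 2.15411352, -2.14742419,  0.13532376]), 'tvec': array([-0.05995587,  0.57731128,  1.15009348])}
wrist {'K': array([[409.20022803,   0.        , 320.4161119 ],
       [  0.        , 409.20022803, 238.50809466],
       [  0.        ,   0.        ,   1.        ]]), 'mount': array([[-2.67402510e-04, -9.61440709e-01, -2.75012167e-01,
         6.91530342e-02],
       [ 9.99999696e-01, -4.58439662e-04,  6.30372563e-04,
         5.38809053e-04],
       [-7.32142329e-04, -2.75011915e-01,  9.61440539e-01,
        -1.41952636e-01],
       [ 0.00000000e+00,  0.00000000e+00,  0.00000000e+00,
         1.00000000e+00]])}
```

View pics/side0.png

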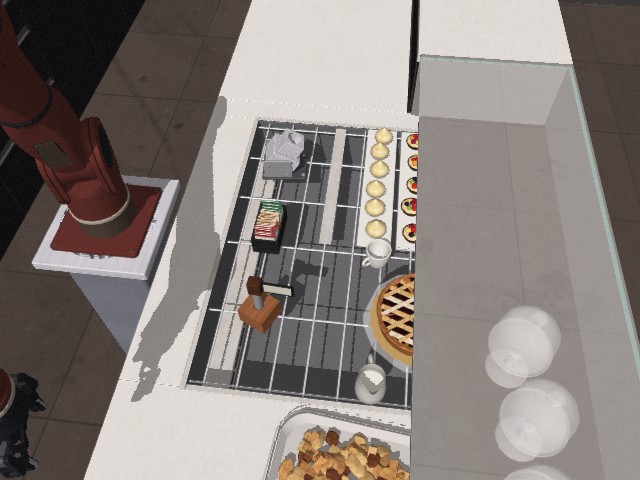

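View pics/top0.png

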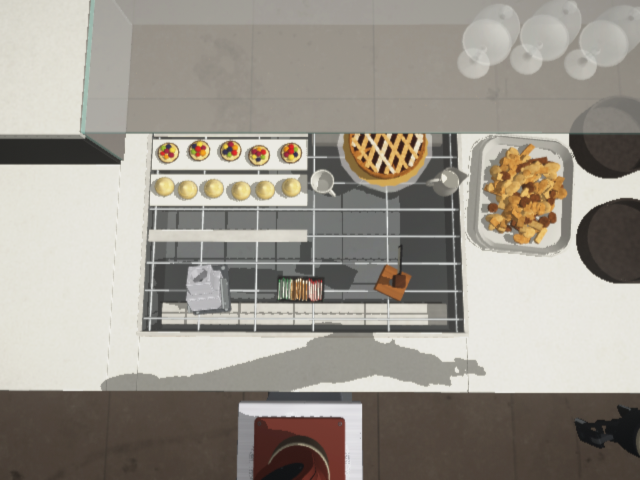

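The block with the post is at about top (393,282) and side (259,308). The base is at top (207,288) and side (284,155), with the caddy between them at top (300,289). Next I'll enlarge both.

```bash
python3 - <<'E'
import cv2, numpy as np
s=cv2.imread('pics/side0.png');t=cv2.imread('pics/top0.png')
def c(im,x,y,w,h,f): return cv2.resize(im[y:y+h,x:x+w],None,fx=f,fy=f,interpolation=cv2.INTER_CUBIC)
a=np.hstack([c(s,250,115,66,75,6),c(t,175,250,66,75,6)]); cv2.imwrite('pics/base.png',a)
b=np.hstack([c(s,233,265,66,75,6),c(t,363,238,66,75,6)]); cv2.imwrite('pics/block.png',b); print(a.shape)
E
```

```text
(450, 792, 3)
```

View pics/base.png

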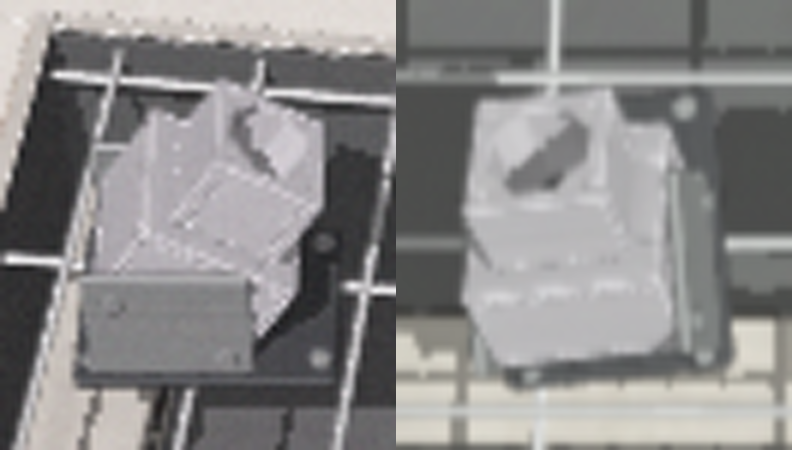

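View pics/block.png

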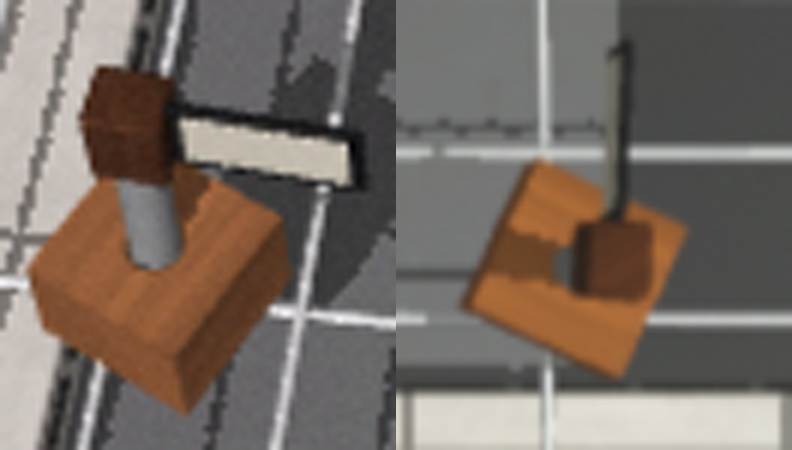

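```bash
cat > h.py <<'E'
import cv2, numpy as np
from scipy.optimize import least_squares
from scipy.spatial.transform import Rotation as R
from rig import status, vision
CM={n:vision.camera_model(n) for n in ("side","top")}
def proj(n,P):
    c=CM[n]; return cv2.projectPoints(np.float64(P).reshape(-1,1,3),c["rvec"],c["tvec"],c["K"],None)[0].reshape(-1,2)
def pose(p): return R.from_euler('z',p[2]).as_matrix(),np.array([p[0],p[1],0])
def fit(obs,p0,off):
    def f(p,raw=False):
        M,t=pose(p); r=[]
        for n,P,uv in obs: r.append(proj(n,M@np.array(P)+t)[0]-(np.array(uv)/6+off[n]))
        return np.array(r) if raw else np.ravel(r)
    s=least_squares(f,p0,loss='soft_l1'); return s.x,f(s.x,True)
E
python3 - <<'E'
from h import *
np.set_printoptions(precision=4,suppress=True)
a=np.radians(32);ux=np.array([np.cos(a),0,-np.sin(a)]);uy=np.array([0,1,0]);m=np.array([.026,0,.112])
k=lambda i,j:m+.028*(i*ux+j*uy)
off={'side':np.array([250,115]),'top':np.array([175-66,250])}
obs=[('top',k(1,1),(480,102)),('top',k(1,-1),(612,92)),('top',k(-1,-1),(607,207)),('top',k(-1,1),(468,212)),
('side',k(-1,1),(222,82)),('side',k(1,1),(325,120)),('side',k(1,-1),(322,205)),
('side',[-.07,-.05,0],(76,384)),('side',[.054,-.05,0],(333,382)),('top',[-.07,-.05,0],(732,367)),('top',[.054,-.05,.005],(707,90)),('top',[-.07,.05,0],(513,387))]
p,r=fit(obs,[.5,.3,0],off);print('base',p);print(r.T)
M,t=pose(p);print('mouth',M@m+t,'z',M@[np.sin(a),0,np.cos(a)])
off={'side':np.array([233,265]),'top':np.array([363-66,238])}
c=.035
obs=[('top',[c,c,.05],(538,160)),('top',[c,-c,.05],(688,232)),('top',[-c,-c,.05],(622,378)),('top',[-c,c,.05],(465,308)),
('side',[c,-c,.05],(288,222)),('side',[-c,-c,.05],(180,355)),('side',[-c,c,.05],(30,270)),('side',[-c,-c,0],(187,415))]
p,r=fit(obs,[.5,-.2,-.4],off);print('block',p);print(r.T)
h=lambda x,y,z:[x,y,z+.006]
obs=[('top',h(.015,.013,.15),(585,222)),('top',h(.015,-.013,.15),(653,225)),('top',h(-.015,-.013,.15),(650,297)),('top',h(-.015,.013,.15),(578,294)),
('top',h(.086,0,.15),(624,42)),('side',h(.086,0,.15),(361,132)),('side',h(.086,0,.112),(358,187))]
p,r=fit(obs,[.5,-.2,0],off);print('post',p);print(r.T)
for n in CM:
  c=CM[n];print(n,-cv2.Rodrigues(c['rvec'])[0].T@c['tvec'])
E
```

```text
base [0.4466 0.2396 0.1036]
[[-0.5644  0.0132 -0.8997 -1.0533 -1.2306 -0.5838 -0.8319 -1.3441 -0.2715
   0.4829  0.8527 -0.6184]
 [-0.4948 -1.1006 -1.411   0.1103 -1.4261  0.3487  0.7495  0.7064  1.3873
  -0.3086 -0.772   0.1739]]
mouth [0.4725 0.2423 0.112 ] z [0.5271 0.0548 0.848 ]
block [ 0.4758 -0.2474  0.1923]
[[ -6.7202  -5.0901  11.7117  11.0458  -0.2783 -13.5279  11.6331 -12.2798]
 [ -0.3857 -17.4953 -14.978    1.8696  19.9222  -0.1343 -13.2468  -0.2353]]
post [ 0.457  -0.2391 -0.057 ]
[[-0.0834 -0.2574 -0.2292  0.57    0.1466 -1.2647  0.1079]
 [-0.6521 -0.4789  0.4518  0.2718 -0.5316  0.0047 -0.2198]]
side [ 0.6842 -0.8314  1.1699]
top [ 0.4219 -0.0652  1.2155]
```

The pictures give the post at (0.457, -0.239) with yaw -0.06, and the mouth at (0.4725, 0.242, 0.112) with base yaw 0.10. I'll grip with the tool tilted about 17°, which splits the lean between picking and planting.

```bash
cat >> h.py <<'E'
np.set_printoptions(precision=4,suppress=True)
def cur():
    s=status.state(); q=s['tcp_rot']; return s,s['ee_pos'],R.from_quat([q[1],q[2],q[3],q[0]])
def toolR(yaw,th): # tool x forward at yaw, fingers pitched forward by th
    x=np.array([np.cos(yaw),np.sin(yaw),0]);y=np.array([np.sin(yaw),-np.cos(yaw),0])
    return R.from_matrix(np.c_[x,y,[0,0,-1]])*R.from_rotvec([0,th,0])
def plan(p,Rt,lab=''):
    s,p0,R0=cur(); print(lab,'offset cm',R0.inv().apply(np.array(p)-p0)*100,'dr',(R0.inv()*Rt).as_rotvec())
E
python3 - <<'E'
from h import *
Rt=toolR(-.057,.3); z=Rt.as_matrix()[:,2]; g=np.array([.457,-.239,.137])
print(g+(.019-.09)*z); plan(g+(.019-.09)*z,Rt,'pre')
E
```

```text
[ 0.4361 -0.2378  0.2048]
pre offset cm [ 35.2383 -29.9577   2.6158] dr [-0.0522  0.2974  0.337 ]
```

The rows are not in the units I measure in: shifts go in shares of 500 mm and turns go in shares of 2 rad. I convert before sending: 35.2 cm is 0.704, -30 cm is -0.6, 0.337 rad is 0.1685.

Emit:
play_rows(
  offset=[
    [0.704, -0.6, 0],
    [0.704, -0.6, 0],
    [0.704, -0.6, 0],
    [0.704, -0.6, 0],
    [0.704, -0.6, 0],
    [0.704, -0.6, 0],
    [0.704, -0.6, 0],
    [0.704, -0.6, 0],
    [0.704, -0.6, 0],
    [0.704, -0.6, 0.052],
  ],
  dr=[
    [-0.026, 0.1485, 0.1685],
    [-0.026, 0.1485, 0.1685],
    [-0.026, 0.1485, 0.1685],
    [-0.026, 0.1485, 0.1685],
    [-0.026, 0.1485, 0.1685],
    [-0.026, 0.1485, 0.1685],
    [-0.026, 0.1485, 0.1685],
    [-0.026, 0.1485, 0.1685],
    [-0.026, 0.1485, 0.1685],
    [-0.026, 0.1485, 0.1685],
  ],
  claw=1,
)

```text
time: 1.15
ee_pos: [0.44, -0.2337, 0.2085]
tcp_rot: [0.006, 0.988, -0.025, 0.152]
wrist_force: [0.0, -1.8, 0.4]
finger_gap: 0.999
gripper_force: 0.0
```

Emit:
play_rows(
  offset=[
    [0, 0, 0],
    [0, 0, 0],
    [0, 0, 0],
  ],
  dr=[
    [0, 0, 0],
    [0, 0, 0],
    [0, 0, 0],
  ],
)

```text
time: 1.45
ee_pos: [0.4353, -0.2393, 0.2061]
tcp_rot: [0.005, 0.988, -0.029, 0.15]
wrist_force: [-0.0, -0.5, -0.1]
finger_gap: 1.004
gripper_force: 0.0
```

```bash
python3 - <<'E'
from h import *
Rt=toolR(-.057,.3); z=Rt.as_matrix()[:,2]; g=np.array([.457,-.239,.137])
s,p,_=cur();print(s['time'],p,s['joint_pos'],s['wrist_force']);plan(g+(.019-.09)*z,Rt,'pre');plan(g+.019*z,Rt,'grasp')
im=vision.snapshot('wrist');cv2.imwrite('pics/w1.png',im[:,:,::-1])
c=vision.camera_model('wrist');s,p,Rc=cur();m=c['mount']
# predicted pixels of head top corners + label tip
M,t=pose([.457,-.239,-.057])
P=[M@np.array(q)+t for q in ([.015,.013,.156],[.015,-.013,.156],[-.015,-.013,.156],[-.015,.013,.156],[.086,0,.156])]
T=np.eye(4);T[:3,:3]=Rc.as_matrix();T[:3,3]=p;W=np.linalg.inv(T@m)
for q in P:
    v=c['K']@(W@np.r_[q,1])[:3];print(v[:2]/v[2])
E
```

```text
1.45 [ 0.4353 -0.2393  0.2061] [ 0.9072 -0.1367 -0.3644  2.0602 -0.2276  0.9514 -0.9818] [-0.0128 -0.5088 -0.125 ]
pre offset cm [ 0.0244 -0.1577  0.1398] dr [ 0.0019 -0.0007 -0.0016]
grasp offset cm [ 0.018  -0.1747  9.1398] dr [ 0.0019 -0.0007 -0.0016]
[289.4441 222.8774]
[340.9109 222.7527]
[341.1285 282.2578]
[289.4931 282.3957]
[314.8681  83.5081]
```

View pics/w1.png

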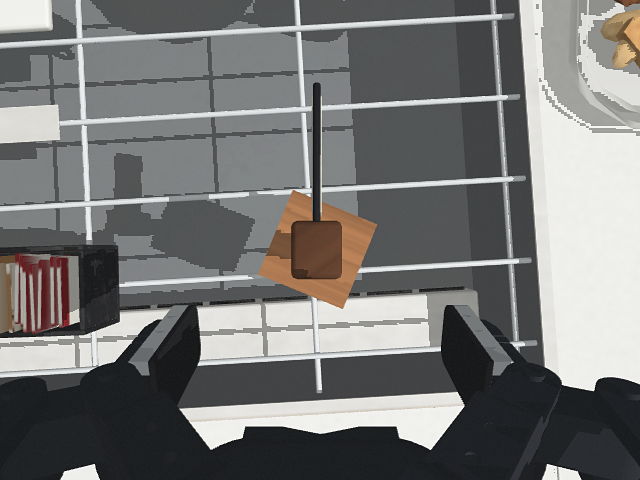

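The wrist image has the head at (292–341, 222–279) and the label tip at (317,84), which matches the prediction to within 1 mm. I'll go in and grip.

Converted, 9.1 cm is 0.182, 8.5 cm is 0.17.

Emit:
play_rows(
  offset=[
    [0, -0.002, 0.06],
    [0, -0.002, 0.12],
    [0, -0.002, 0.17],
    [0, -0.002, 0.182],
    [0, -0.002, 0.182],
    [0, -0.002, 0.182],
  ],
  dr=[
    [0, 0, 0],
    [0, 0, 0],
    [0, 0, 0],
    [0, 0, 0],
    [0, 0, 0],
    [0, 0, 0],
  ],
)

```text
time: 2.1
ee_pos: [0.4629, -0.2393, 0.1197]
tcp_rot: [0.005, 0.988, -0.028, 0.15]
wrist_force: [0.4, -1.0, 0.6]
finger_gap: 0.999
gripper_force: 0.0
```

Emit:
play_rows(
  offset=[
    [0, 0, 0],
    [0, 0, 0],
    [0, 0, 0],
    [0, 0, 0],
    [0, 0, 0],
    [0, 0, 0],
    [0, 0, 0],
    [0, 0, 0],
  ],
  dr=[
    [0, 0, 0],
    [0, 0, 0],
    [0, 0, 0],
    [0, 0, 0],
    [0, 0, 0],
    [0, 0, 0],
    [0, 0, 0],
    [0, 0, 0],
  ],
  claw=0,
  grip_force=80,
)

```text
time: 2.9
ee_pos: [0.4629, -0.2387, 0.1189]
tcp_rot: [0.005, 0.988, -0.028, 0.15]
wrist_force: [-0.1, -0.2, 5.7]
finger_gap: 0.29
gripper_force: 78.8
```

```bash
python3 - <<'E'
from h import *
s,p,Rc=cur();print(s['time'],p,s['joint_pos'],s['wrist_force'],s['finger_gap'],s['gripper_force'])
plan(p+[0,0,.2],Rc,'up'); 
E
```

```text
2.9 [ 0.4629 -0.2387  0.1189] [ 0.8816  0.0127 -0.4065  2.1216 -0.1705  0.7389 -1.0413] [-0.1079 -0.1582  5.6657] 0.2904765782103689 78.77785921096802
up offset cm [  5.9274   0.0286 -19.1014] dr [0. 0. 0.]
```

Converted, -17.2 cm is -0.344, 5.33 cm is 0.1066.

Emit:
play_rows(
  offset=[
    [0.0118, 0, -0.0382],
    [0.0296, 0, -0.0954],
    [0.0532, 0, -0.172],
    [0.077, 0, -0.248],
    [0.0948, 0, -0.306],
    [0.1066, 0, -0.344],
    [0.1066, 0, -0.344],
    [0.1066, 0, -0.344],
  ],
  dr=[
    [0, 0, 0],
    [0, 0, 0],
    [0, 0, 0],
    [0, 0, 0],
    [0, 0, 0],
    [0, 0, 0],
    [0, 0, 0],
    [0, 0, 0],
  ],
)

```text
time: 3.7
ee_pos: [0.4622, -0.2381, 0.2972]
tcp_rot: [0.004, 0.988, -0.028, 0.149]
wrist_force: [-1.1, 0.3, -2.8]
finger_gap: 0.293
gripper_force: 79.8
```

```bash
cat >> h.py <<'E'
a=np.radians(32); BM=R.from_euler('z',.1036)*R.from_rotvec([0,a,0])  # mouth frame
MO=np.array([.4725,.2423,.112])
# grasp: post frame in tool, from world pose of post at grasp time (fit) and tool pose then
qg=[.988,-.028,.150,.005]; RG=R.from_quat(qg)
PG=RG.inv()*R.from_euler('z',-.057); tG=RG.inv().apply(np.array([.457,-.2385,.006])-[.4629,-.2387,.1189])
def tool_for(tip_m,Rpost=BM): # tip in mouth frame -> tool pose
    Rt=Rpost*PG.inv(); tip=MO+BM.apply(tip_m); return tip-Rt.apply(tG),Rt
def tip(): 
    s,p,Rc=cur(); return s,BM.inv().apply(p+Rc.apply(tG)-MO)*1000,BM.inv()*Rc*PG
E
python3 - <<'E'
from h import *
s,p,Rc=cur();print(s['time'],p,s['wrist_force'],tG,PG.as_euler('xyz'))
pp,Rt=tool_for([0,0,.03]);print('target',pp,Rt.as_matrix()[:,2]);plan(pp,Rt,'above mouth')
pp,Rt=tool_for([0,0,.1]);plan(pp,Rt,'high')
plan([.47,0,.33],Rt,'mid')
im=vision.snapshot('side');cv2.imwrite('pics/s1.png',cv2.resize(im[170:350,200:360,::-1],None,fx=3,fy=3))
E
```

```text
3.7 [ 0.4622 -0.2381  0.2972] [-1.1064  0.336  -2.8046] [-0.0391 -0.      0.1061] [-3.1401 -0.3014  0.0001]
target [0.5528 0.2508 0.2301] [-0.2528 -0.0277 -0.9671]
above mouth offset cm [  4.0182 -49.3255   8.2411] dr [ 0.0026 -0.5545 -0.1634]
high offset cm [  9.2649 -49.9157   3.645 ] dr [ 0.0026 -0.5545 -0.1634]
mid offset cm [  0.4188 -23.8131  -3.3134] dr [ 0.0026 -0.5545 -0.1634]
```

Converted, -48 cm is -0.96, -44 cm is -0.88, -0.554 rad is -0.277.

Emit:
play_rows(
  offset=[
    [0.02, -0.08, 0],
    [0.04, -0.18, 0],
    [0.06, -0.28, 0],
    [0.08, -0.38, 0],
    [0.1, -0.48, 0.02],
    [0.12, -0.58, 0.02],
    [0.14, -0.68, 0.04],
    [0.16, -0.78, 0.06],
    [0.18, -0.88, 0.072],
    [0.186, -0.96, 0.072],
  ],
  dr=[
    [0, 0, 0],
    [0, -0.025, -0.01],
    [0, -0.055, -0.02],
    [0, -0.09, -0.03],
    [0, -0.125, -0.04],
    [0, -0.16, -0.05],
    [0, -0.195, -0.06],
    [0, -0.23, -0.07],
    [0.0015, -0.26, -0.08],
    [0.0015, -0.277, -0.0815],
  ],
)

```text
time: 4.75
ee_pos: [0.5899, 0.2351, 0.2866]
tcp_rot: [0.008, 0.99, 0.051, -0.131]
wrist_force: [0.6, -1.0, -0.8]
finger_gap: 0.297
gripper_force: 79.6
```

Converted, -1.9 cm is -0.038.

Emit:
play_rows(
  offset=[
    [0, -0.038, 0],
    [0, -0.038, 0],
    [0, -0.038, 0],
    [0, -0.038, 0],
    [0, -0.038, 0],
  ],
  dr=[
    [0, 0, 0],
    [0, 0, 0],
    [0, 0, 0],
    [0, 0, 0],
    [0, 0, 0],
  ],
)

```text
time: 5.25
ee_pos: [0.5877, 0.2514, 0.2911]
tcp_rot: [0.008, 0.991, 0.05, -0.127]
wrist_force: [0.9, 0.0, -2.0]
finger_gap: 0.295
gripper_force: 79.9
```

```bash
python3 - <<'E'
from h import *
s,t,d=tip();print(s['time'],t,d.as_rotvec(),s['wrist_force'],s['joint_pos'])
im=vision.snapshot('side');a_=cv2.resize(im[60:200,230:360,::-1],None,fx=3,fy=4,interpolation=cv2.INTER_CUBIC)
b_=vision.snapshot('top');b_=cv2.resize(b_[210:350,150:280,::-1],None,fx=3,fy=4,interpolation=cv2.INTER_CUBIC)
cv2.imwrite('pics/s2.png',np.hstack([a_,b_]))
M=BM.as_matrix(); T=lambda n,o,P: proj(n,P)-o
tw=MO+BM.apply(t/1000); Rp=BM*d
for lab,q in (('tip',[0,0,0]),('labtip',[.086,0,.15]),('lablow',[.086,0,.112]),('head0',[0,0,.11])):
  P=tw+Rp.apply(q)
  print(lab,T('side',[230,60],P)*[3,4],T('top',[150,210],P)*[3,4]+[390,0])
print('mouth',T('side',[230,60],MO)*[3,4],T('top',[150,210],MO)*[3,4]+[390,0])
E
```

```text
5.25 [ -2.5475  -2.9191 100.1625] [ 0.0003 -0.0023 -0.0032] [ 0.8708  0.0496 -1.9571] [ 0.063   0.6105 -0.8482  1.1263  0.3047  1.7947 -2.1671]
tip [[247.1606 220.4782]] [[503.9084 161.0638]]
labtip [[431.0797 120.5096]] [[ 456.5043 -138.3944]]
lablow [[404.3194 161.5144]] [[472.836 -87.3  ]]
head0 [[316.1755 104.4603]] [[458.255   31.9259]]
mouth [[192.8244 314.1573]] [[536.0506 258.6529]]
```

View pics/s2.png

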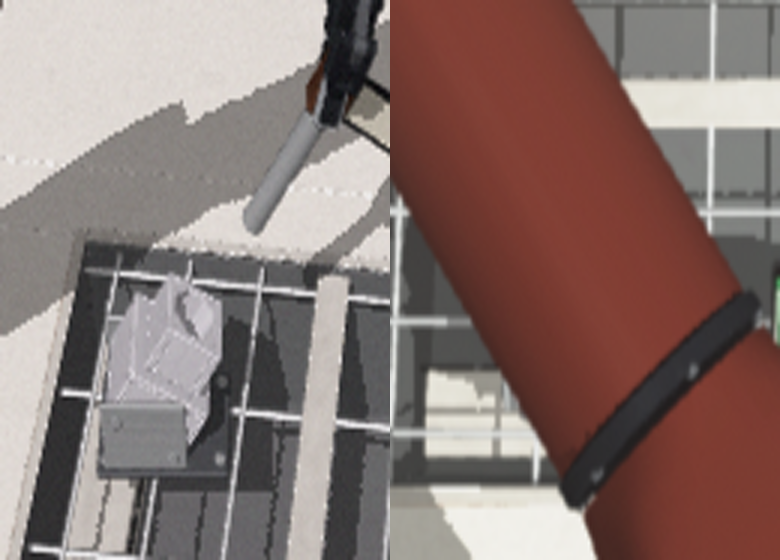

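The side picture shows the pin's foot at crop (254,221), near the predicted (247,220), and the mouth at about (197,316). The post leans parallel to the sleeve. I'll go down to just above the mouth.

Converted, 8.6 cm is 0.172, -2.5 cm is -0.05.

Emit:
play_rows(
  offset=[
    [0, -0.0058, 0],
    [-0.016, -0.0058, 0.056],
    [-0.032, -0.0058, 0.112],
    [-0.046, -0.0058, 0.156],
    [-0.05, -0.0058, 0.172],
    [-0.05, -0.0058, 0.172],
    [-0.05, -0.0058, 0.172],
  ],
  dr=[
    [0, 0, 0],
    [0, 0, 0],
    [0, 0, 0],
    [0, 0, 0],
    [0, 0, 0],
    [0, 0, 0],
    [0, 0, 0],
  ],
)

```text
time: 6.05
ee_pos: [0.5421, 0.2513, 0.2152]
tcp_rot: [0.007, 0.991, 0.051, -0.126]
wrist_force: [-0.3, -0.0, -1.7]
finger_gap: 0.289
gripper_force: 79.7
```

```bash
python3 - <<'E'
from h import *
s,t,d=tip();print(s['time'],t,d.as_rotvec(),s['wrist_force'],s['joint_pos'])
f=5
im=vision.snapshot('side');a_=cv2.resize(im[95:195,240:340,::-1],None,fx=f,fy=f,interpolation=cv2.INTER_CUBIC)
cv2.imwrite('pics/s3.png',a_)
tw=MO+BM.apply(t/1000); Rp=BM*d
for lab,q in (('tip',[0,0,0]),('z50',[0,0,.05]),('head0',[0,0,.11])):
  print(lab,(proj('side',tw+Rp.apply(q))-[240,95])*f)
k=lambda i,j:MO+BM.apply([.028*i,.028*j,0])
print('mouth',(proj('side',MO)-[240,95])*f,(proj('side',[k(-1,1),k(1,1),k(1,-1),k(-1,-1)])-[240,95])*f)
E
```

```text
6.05 [-0.7032  1.7234 11.7925] [ 0.0006 -0.0032 -0.0009] [-0.2901 -0.0456 -1.6575] [ 0.1294  0.5612 -0.8709  1.3707  0.2778  1.6091 -2.1923]
tip [[281.0983 201.5093]]
z50 [[327.5701 142.7843]]
head0 [[386.3431  68.5145]]
mouth [[271.3739 217.6966]] [[228.8569 161.1974]
 [317.924  201.741 ]
 [314.1788 274.5782]
 [223.0445 234.262 ]]
```

View pics/s3.png

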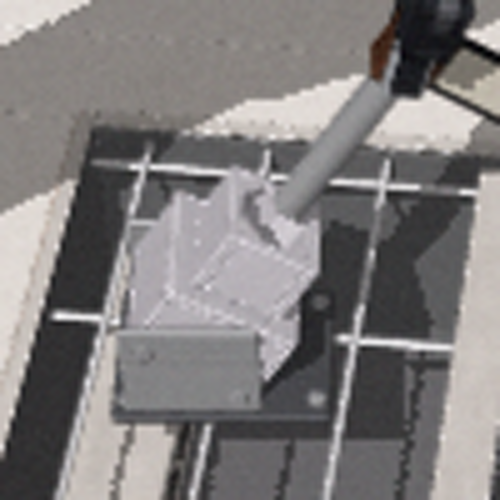

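The foot at (291,209) projects to within about 3 mm of the mouth's centre at (275,220). I'll enter the throat down to about 42 mm.

Converted, 5 cm is 0.1, -1.76 cm is -0.0352.

Emit:
play_rows(
  offset=[
    [-0.0038, 0, -0.0012],
    [-0.0098, 0, 0.018],
    [-0.0156, 0, 0.037],
    [-0.0216, 0, 0.056],
    [-0.0276, 0, 0.075],
    [-0.0352, 0, 0.1],
    [-0.0352, 0, 0.1],
    [-0.0352, 0, 0.1],
  ],
  dr=[
    [0, 0, 0],
    [0, 0, 0],
    [0, 0, 0],
    [0, 0, 0],
    [0, 0, 0],
    [0, 0, 0],
    [0, 0, 0],
    [0, 0, 0],
  ],
)

```text
time: 6.9
ee_pos: [0.5116, 0.2479, 0.1701]
tcp_rot: [0.008, 0.991, 0.051, -0.127]
wrist_force: [0.3, 0.8, -1.6]
finger_gap: 0.298
gripper_force: 79.8
```

```bash
cat >> h.py <<'E'
def rep():
    s,t,d=tip(); print(round(s['time'],2),'tip mm',t,'rot',d.as_rotvec(),'F mouth',BM.inv().apply(s['wrist_force']),'Tq',BM.inv().apply(s['torque']))
E
python3 -c "
from h import *
rep()"
```

```text
6.9 tip mm [ -3.0339   1.3232 -42.6751] rot [-0.0003 -0.0015 -0.0008] F mouth [ 1.2051  0.7124 -1.1292] Tq [-0.0176 -0.3872 -0.0321]
```

Converted, 0.67 cm is 0.0134, 0.57 cm is 0.0114.

Emit:
play_rows(
  offset=[
    [-0.0018, 0, 0.0058],
    [-0.003, 0, 0.0096],
    [-0.0036, 0, 0.0114],
    [-0.0042, 0, 0.0134],
    [-0.0042, 0, 0.0134],
    [-0.0042, 0, 0.0134],
  ],
  dr=[
    [0, 0, 0],
    [0, 0, 0],
    [0, 0, 0],
    [0, 0, 0],
    [0, 0, 0],
    [0, 0, 0],
  ],
)

```text
time: 7.5
ee_pos: [0.5085, 0.2478, 0.1648]
tcp_rot: [0.007, 0.991, 0.051, -0.127]
wrist_force: [2.9, 0.4, 3.8]
finger_gap: 0.297
gripper_force: 80.7
```

```bash
python3 -c "
from h import *
rep()"
```

```text
7.5 tip mm [ -2.6583   1.6068 -48.8746] rot [ 0.0003 -0.0029 -0.0007] F mouth [0.5142 0.0852 4.7772] Tq [-0.1674 -0.3911 -0.0081]
```

Converted, 1.2 cm is 0.024, -0.19 cm is -0.0038.

Emit:
play_rows(
  offset=[
    [0.0012, 0, -0.0038],
    [0.0088, 0, -0.0014],
    [0.0164, 0, 0.001],
    [0.0222, 0, 0.0026],
    [0.024, 0, 0.0032],
    [0.024, 0, 0.0032],
    [0.024, 0, 0.0032],
  ],
  dr=[
    [0, 0, 0],
    [0, 0, 0],
    [0, 0, 0],
    [0, 0, 0],
    [0, 0, 0],
    [0, 0, 0],
    [0, 0, 0],
  ],
)

```text
time: 8.2
ee_pos: [0.5189, 0.2488, 0.1595]
tcp_rot: [0.008, 0.99, 0.052, -0.127]
wrist_force: [-1.4, -2.0, -0.5]
finger_gap: 0.293
gripper_force: 80.1
```

```bash
python3 -c "
from h import *
rep()"
```

```text
8.2 tip mm [  8.7163   1.5157 -47.8241] rot [-0.0004 -0.0011 -0.0005] F mouth [-1.1532 -1.8808 -1.2517] Tq [-0.09    0.0869 -0.1017]
```

Converted, -1.91 cm is -0.0382, -1.5 cm is -0.03.

Emit:
play_rows(
  offset=[
    [-0.01, 0, -0.003],
    [-0.02, 0, -0.0062],
    [-0.03, 0, -0.0092],
    [-0.0382, 0, -0.0118],
    [-0.0382, 0, -0.0118],
    [-0.0382, 0, -0.0118],
  ],
  dr=[
    [0, 0, 0],
    [0, 0, 0],
    [0, 0, 0],
    [0, 0, 0],
    [0, 0, 0],
    [0, 0, 0],
  ],
)

```text
time: 8.8
ee_pos: [0.5023, 0.247, 0.1704]
tcp_rot: [0.008, 0.991, 0.051, -0.127]
wrist_force: [0.1, 0.3, -2.8]
finger_gap: 0.293
gripper_force: 79.8
```

```bash
python3 -c "
from h import *
rep()"
```

```text
8.8 tip mm [-11.0351   1.4036 -47.4442] rot [-0.0002 -0.0021 -0.0008] F mouth [ 1.6084  0.2952 -2.3052] Tq [-0.0385 -0.3853  0.0426]
```

Converted, -1 cm is -0.02, 0.91 cm is 0.0182.

Emit:
play_rows(
  offset=[
    [0.01, 0, 0.0028],
    [0.0182, 0, 0.0056],
    [0.0182, -0.008, 0.0056],
    [0.0182, -0.016, 0.0056],
    [0.0182, -0.02, 0.0056],
    [0.0182, -0.02, 0.0056],
    [0.0182, -0.02, 0.0056],
  ],
  dr=[
    [0, 0, 0],
    [0, 0, 0],
    [0, 0, 0],
    [0, 0, 0],
    [0, 0, 0],
    [0, 0, 0],
    [0, 0, 0],
  ],
)

```text
time: 9.5
ee_pos: [0.5092, 0.2577, 0.1651]
tcp_rot: [0.008, 0.991, 0.052, -0.127]
wrist_force: [0.1, -1.5, -3.4]
finger_gap: 0.291
gripper_force: 80.0
```

```bash
python3 -c "
from h import *
rep()"
```

```text
9.5 tip mm [ -1.5813  11.3875 -47.7195] rot [-0.0005 -0.0015 -0.0007] F mouth [ 1.7528 -1.4723 -2.8734] Tq [-0.4414 -0.316  -0.0948]
```

Converted, 2 cm is 0.04, 1.5 cm is 0.03.

Emit:
play_rows(
  offset=[
    [0, 0.01, 0],
    [0, 0.02, 0],
    [0, 0.03, 0],
    [0, 0.04, 0],
    [0, 0.04, 0],
    [0, 0.04, 0],
  ],
  dr=[
    [0, 0, 0],
    [0, 0, 0],
    [0, 0, 0],
    [0, 0, 0],
    [0, 0, 0],
    [0, 0, 0],
  ],
)

```text
time: 10.1
ee_pos: [0.5115, 0.2378, 0.1653]
tcp_rot: [0.007, 0.991, 0.051, -0.127]
wrist_force: [-0.6, -0.3, -1.9]
finger_gap: 0.287
gripper_force: 80.3
```

```bash
python3 -c "
from h import *
rep()"
```

```text
10.1 tip mm [ -1.4251  -8.6561 -47.3995] rot [-0.0001 -0.002  -0.0009] F mouth [ 0.4788 -0.199  -1.8875] Tq [ 0.0686 -0.4218 -0.0249]
```

```bash
cat >> h.py <<'E'
PGm=PG.as_matrix()
def off(c,targets):
    print('offset',[[round(float(v),2)+0. for v in PGm@((np.array(t)-c)/10)] for t in targets])
def ring(degs,r,z,C=(-1.6,1.2)): return [[C[0]+r*np.cos(np.radians(d)),C[1]+r*np.sin(np.radians(d)),z] for d in degs]
E
python3 - <<'E'
from h import *
off([-1.42,-8.66,-47.4],ring([-90],7,-48.5)+ring([-90,-90,-75,-60,-45,-30,-15,0],7,-49.9))
E
```

```text
offset [[-0.05, -0.29, 0.1], [-0.09, -0.29, 0.23], [-0.09, -0.29, 0.23], [0.08, -0.31, 0.29], [0.24, -0.38, 0.34], [0.38, -0.49, 0.38], [0.49, -0.64, 0.41], [0.55, -0.81, 0.43], [0.58, -0.99, 0.44]]
```

Emit:
play_rows(
  offset=[
    [-0.001, -0.0058, 0.002],
    [-0.0018, -0.0058, 0.0046],
    [-0.0018, -0.0058, 0.0046],
    [0.0016, -0.0062, 0.0058],
    [0.0048, -0.0076, 0.0068],
    [0.0076, -0.0098, 0.0076],
    [0.0076, -0.0098, 0.0076],
  ],
  dr=[
    [0, 0, 0],
    [0, 0, 0],
    [0, 0, 0],
    [0, 0, 0],
    [0, 0, 0],
    [0, 0, 0],
    [0, 0, 0],
  ],
)

```text
time: 10.8
ee_pos: [0.5142, 0.2433, 0.1616]
tcp_rot: [0.008, 0.991, 0.051, -0.126]
wrist_force: [2.2, -2.3, 7.0]
finger_gap: 0.29
gripper_force: 81.6
```

```bash
python3 - <<'E'
from h import *
rep()
off(ring([-45],7,-49.9)[0],ring([-30,-15,0,15,30,45,45],7,-49.9))
E
```

```text
10.8 tip mm [  3.4709  -3.4971 -48.8417] rot [-0.0003 -0.0032 -0.0008] F mouth [-2.062  -2.4808  6.9145] Tq [-0.5768  0.0672 -0.104 ]
offset [[0.11, -0.14, 0.03], [0.17, -0.31, 0.05], [0.2, -0.49, 0.06], [0.17, -0.68, 0.05], [0.11, -0.84, 0.03], [0.0, -0.99, 0.0], [0.0, -0.99, 0.0]]
```

Converted, -0.49 cm is -0.0098, -0.31 cm is -0.0062.

Emit:
play_rows(
  offset=[
    [0.0022, -0.0028, 0.0006],
    [0.0034, -0.0062, 0.001],
    [0.004, -0.0098, 0.0012],
    [0.004, -0.0098, 0.0012],
  ],
  dr=[
    [0, 0, 0],
    [0, 0, 0],
    [0, 0, 0],
    [0, 0, 0],
  ],
)

```text
time: 11.2
ee_pos: [0.5157, 0.248, 0.1601]
tcp_rot: [0.008, 0.991, 0.051, -0.126]
wrist_force: [4.5, -3.2, 6.0]
finger_gap: 0.292
gripper_force: 81.2
```

```bash
python3 - <<'E'
from h import *
rep()
off(ring([0],7,-49.9)[0],ring([15,30,45,45,60,75,90,90],7,-49.9))
E
```

```text
11.2 tip mm [  5.9955   0.9706 -49.0207] rot [-0.0007 -0.0037 -0.0012] F mouth [ 0.2963 -3.6353  7.3082] Tq [-1.0639 -0.7017 -0.1884]
offset [[-0.02, -0.18, -0.01], [-0.09, -0.35, -0.03], [-0.2, -0.49, -0.06], [-0.2, -0.49, -0.06], [-0.33, -0.61, -0.1], [-0.5, -0.68, -0.15], [-0.67, -0.7, -0.21], [-0.67, -0.7, -0.21]]
```

Converted, -0.49 cm is -0.0098, -0.35 cm is -0.007.

Emit:
play_rows(
  offset=[
    [-0.0004, -0.0036, -0.0002],
    [-0.0018, -0.007, -0.0006],
    [-0.004, -0.0098, -0.0012],
    [-0.004, -0.0098, -0.0012],
  ],
  dr=[
    [0, 0, 0],
    [0, 0, 0],
    [0, 0, 0],
    [0, 0, 0],
  ],
)

```text
time: 11.6
ee_pos: [0.5118, 0.2533, 0.1602]
tcp_rot: [0.007, 0.99, 0.052, -0.128]
wrist_force: [-0.6, -0.0, -2.3]
finger_gap: 0.294
gripper_force: 80.3
```

```bash
python3 - <<'E'
from h import *
rep()
off(ring([45],7,-49.9)[0],ring([60,75,90,90],7,-49.9))
off(ring([90],7,-49.9)[0],ring([105,120,135,135],7,-49.9))
E
```

```text
11.6 tip mm [  2.7678   6.6568 -50.6574] rot [-0.0005 -0.0008  0.0003] F mouth [ 0.6824  0.0398 -2.3163] Tq [-0.0419 -0.4647 -0.0423]
offset [[-0.14, -0.11, -0.04], [-0.3, -0.18, -0.09], [-0.47, -0.21, -0.15], [-0.47, -0.21, -0.15]]
offset [[-0.17, 0.02, -0.05], [-0.33, 0.09, -0.1], [-0.47, 0.2, -0.15], [-0.47, 0.2, -0.15]]
```

The pin has dropped at about (2.8, 6.7): it is 1.7 mm below the floor with no force. I'll lower it gently.

Converted, 0.48 cm is 0.0096, -0.15 cm is -0.003.

Emit:
play_rows(
  offset=[
    [-0.0012, 0, 0.0038],
    [-0.0024, 0, 0.0076],
    [-0.003, 0, 0.0096],
    [-0.003, 0, 0.0096],
  ],
  dr=[
    [0, 0, 0],
    [0, 0, 0],
    [0, 0, 0],
    [0, 0, 0],
  ],
)

```text
time: 12.0
ee_pos: [0.5097, 0.2525, 0.156]
tcp_rot: [0.007, 0.99, 0.051, -0.127]
wrist_force: [0.5, -0.2, -1.5]
finger_gap: 0.294
gripper_force: 80.3
```

```bash
python3 -c "
from h import *
rep()"
```

```text
12.0 tip mm [  3.1608   6.1723 -55.4049] rot [-0.0002 -0.0013 -0.0006] F mouth [ 1.2079 -0.2027 -1.0591] Tq [-0.0085 -0.3947 -0.0127]
```

Free. I'll go on down another 25 mm in two steps.

Converted, 1.15 cm is 0.023, 0.86 cm is 0.0172.

Emit:
play_rows(
  offset=[
    [-0.0018, 0, 0.0058],
    [-0.0036, 0, 0.0114],
    [-0.0054, 0, 0.0172],
    [-0.0072, 0, 0.023],
    [-0.0072, 0, 0.023],
  ],
  dr=[
    [0, 0, 0],
    [0, 0, 0],
    [0, 0, 0],
    [0, 0, 0],
    [0, 0, 0],
  ],
)

```text
time: 12.5
ee_pos: [0.5031, 0.2518, 0.1457]
tcp_rot: [0.008, 0.99, 0.052, -0.127]
wrist_force: [-0.1, -0.5, -1.9]
finger_gap: 0.295
gripper_force: 80.3
```

```bash
python3 -c "
from h import *
rep()"
```

```text
12.5 tip mm [  3.0462   6.072  -67.6964] rot [-0.0005 -0.0011 -0.0006] F mouth [ 0.9068 -0.515  -1.6764] Tq [-0.0311 -0.3432 -0.012 ]
```

Converted, 1.15 cm is 0.023, 0.86 cm is 0.0172.

Emit:
play_rows(
  offset=[
    [-0.0018, 0, 0.0058],
    [-0.0036, 0, 0.0114],
    [-0.0054, 0, 0.0172],
    [-0.0072, 0, 0.023],
    [-0.0072, 0, 0.023],
  ],
  dr=[
    [0, 0, 0],
    [0, 0, 0],
    [0, 0, 0],
    [0, 0, 0],
    [0, 0, 0],
  ],
)

```text
time: 13.0
ee_pos: [0.4968, 0.2511, 0.1355]
tcp_rot: [0.008, 0.99, 0.052, -0.127]
wrist_force: [-0.4, 0.4, -2.3]
finger_gap: 0.294
gripper_force: 80.3
```

```bash
python3 -c "
from h import *
rep()"
```

```text
13.0 tip mm [  3.0854   6.079  -79.7164] rot [-0.0004 -0.0011 -0.0006] F mouth [ 0.9011  0.4048 -2.1605] Tq [ 0.0687 -0.4533  0.0027]
```

Emit:
play_rows(
  offset=[
    [-0.0012, 0, 0.0038],
    [-0.0024, 0, 0.0076],
    [-0.003, 0, 0.0098],
    [-0.0034, 0, 0.011],
    [-0.0034, 0, 0.011],
  ],
  dr=[
    [0, 0, 0],
    [0, 0, 0],
    [0, 0, 0],
    [0, 0, 0],
    [0, 0, 0],
  ],
)

```text
time: 13.5
ee_pos: [0.4943, 0.2509, 0.1311]
tcp_rot: [0.007, 0.991, 0.051, -0.127]
wrist_force: [1.1, -0.7, -1.3]
finger_gap: 0.292
gripper_force: 80.5
```

```bash
python3 -c "
from h import *
rep()"
```

```text
13.5 tip mm [  3.3897   6.1793 -84.7496] rot [-0.     -0.0021 -0.0007] F mouth [ 1.5716 -0.8355 -0.5273] Tq [-0.0317 -0.3965 -0.0104]
```

The pin is at the bottom (-84.7 mm, unloaded). I'll release it and retreat along the tool axis.

Emit:
play_rows(
  offset=[
    [0, 0, 0],
    [0, 0, 0],
    [0, 0, 0],
    [0, 0, 0],
    [0, 0, 0],
    [0, 0, 0],
    [0, 0, 0],
  ],
  dr=[
    [0, 0, 0],
    [0, 0, 0],
    [0, 0, 0],
    [0, 0, 0],
    [0, 0, 0],
    [0, 0, 0],
    [0, 0, 0],
  ],
  claw=1,
)

```text
time: 14.2
ee_pos: [0.4942, 0.2509, 0.131]
tcp_rot: [0.007, 0.991, 0.051, -0.127]
wrist_force: [0.2, 0.5, 0.3]
finger_gap: 1.0
gripper_force: 0.0
```

Converted, -14 cm is -0.28, -12 cm is -0.24.

Emit:
play_rows(
  offset=[
    [0, 0, -0.02],
    [0, 0, -0.06],
    [0, 0, -0.12],
    [0, 0, -0.18],
    [0, 0, -0.24],
    [0, 0, -0.28],
    [0, 0, -0.28],
    [0, 0, -0.28],
    [0, 0, -0.28],
  ],
  dr=[
    [0, 0, 0],
    [0, 0, 0],
    [0, 0, 0],
    [0, 0, 0],
    [0, 0, 0],
    [0, 0, 0],
    [0, 0, 0],
    [0, 0, 0],
    [0, 0, 0],
  ],
)

```text
time: 15.1
ee_pos: [0.529, 0.2545, 0.2657]
tcp_rot: [0.008, 0.99, 0.052, -0.128]
wrist_force: [0.7, 0.1, -0.3]
finger_gap: 1.003
gripper_force: 0.0
```

```bash
python3 - <<'E'
from h import *
f=4
im=vision.snapshot('side');w=vision.snapshot('wrist')
a_=cv2.resize(im[95:195,240:340,::-1],None,fx=f,fy=f,interpolation=cv2.INTER_CUBIC)
cv2.imwrite('pics/end.png',np.hstack([a_,cv2.resize(w[:,:,::-1],(400,300))[:300] if 0 else cv2.copyMakeBorder(cv2.resize(w[:,:,::-1],(400,300)),0,100,0,0,0)]))
tw=MO+BM.apply([.0034,.0062,-.085])
for q in ([0,0,.09],[0,0,.15],[.086,0,.15],[.086,0,.112]): print((proj('side',tw+BM.apply(q))-[240,95])*f)
print(status.state()['time'])
E
```

```text
[[225.5036 165.1403]]
[[270.3237 109.0389]]
[[380.0703 160.4087]]
[[350.1631 194.5797]]
15.2
```

View pics/end.png

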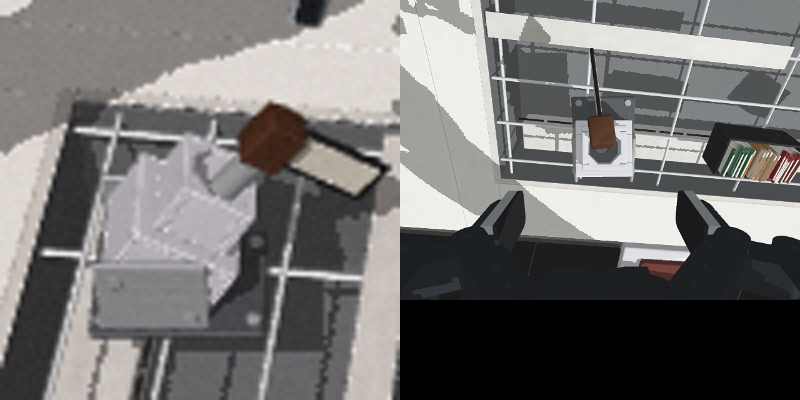

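The post stands in the sleeve, leaning with it. The label tip is at (388,165), against a predicted (380,160), which is the same small camera bias seen earlier. The gripper is clear, so I'll hand in.

```bash
python3 -c "
from rig import workorder
print(workorder.sign_off())"
```

```text
the job is handed in; nothing more can be done
None
```

I planted the post in the sleeve with its pin about 85 mm below the mouth (81 mm needed), let go of it, and handed the job in at 15.2 s; the hand-in returned no verdict.

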